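Put the crew radios on charge

TASK

Put the four hand-held radios on charge: stand each one upright in the charging dock whose rim has the colour of the radio's cap, right down on the floor of the pocket and let go. Set them down rather than dropping them, do not knock any radio over, and leave the brass trophy and the roll of tape where they are.

Things in the scene. Friction and masses are not known exactly. Their poses are not given: they have to be found in the camera images.
- radio_red: Hand-held two-way radio standing upright: black block 36 (its x, front to back) x 58 (its y, width) x 100 mm tall, the top 14 mm being a red cap, with a black stub aerial (12 mm thick, 20 mm tall) and a grey knob (8 mm tall) on top, at y = +19 and -17 mm. About 0.26 kg. Origin: centre of its underside; z up through the radio.
- radio_yellow: Hand-held two-way radio standing upright: black block 36 (its x, front to back) x 58 (its y, width) x 100 mm tall, the top 14 mm being a yellow cap, with a black stub aerial (12 mm thick, 20 mm tall) and a grey knob (8 mm tall) on top, at y = +19 and -17 mm. About 0.26 kg. Origin: centre of its underside; z up through the radio.
- radio_blue: Hand-held two-way radio standing upright: black block 36 (its x, front to back) x 58 (its y, width) x 100 mm tall, the top 14 mm being a blue cap, with a black stub aerial (12 mm thick, 20 mm tall) and a grey knob (8 mm tall) on top, at y = +19 and -17 mm. About 0.26 kg. Origin: centre of its underside; z up through the radio.
- radio_green: Hand-held two-way radio standing upright: black block 36 (its x, front to back) x 58 (its y, width) x 100 mm tall, the top 14 mm being a green cap, with a black stub aerial (12 mm thick, 20 mm tall) and a grey knob (8 mm tall) on top, at y = +19 and -17 mm. About 0.26 kg. Origin: centre of its underside; z up through the radio.
- dock_red: Charging dock with a red rim, fixed to the table: 66 (x) x 88 (y) mm, 26 mm tall overall, open on top. Its pocket is 52 (x) x 74 (y) mm with straight walls 7 mm thick and a flat black floor 8 mm above the table; a radio stands in it with its width along the dock's y, facing either way. Origin: centre of its underside, on the table; z up.
- dock_yellow: Charging dock with a yellow rim, fixed to the table: 66 (x) x 88 (y) mm, 26 mm tall overall, open on top. Its pocket is 52 (x) x 74 (y) mm with straight walls 7 mm thick and a flat black floor 8 mm above the table; a radio stands in it with its width along the dock's y, facing either way. Origin: centre of its underside, on the table; z up.
- dock_blue: Charging dock with a blue rim, fixed to the table: 66 (x) x 88 (y) mm, 26 mm tall overall, open on top. Its pocket is 52 (x) x 74 (y) mm with straight walls 7 mm thick and a flat black floor 8 mm above the table; a radio stands in it with its width along the dock's y, facing either way. Origin: centre of its underside, on the table; z up.
- dock_green: Charging dock with a green rim, fixed to the table: 66 (x) x 88 (y) mm, 26 mm tall overall, open on top. Its pocket is 52 (x) x 74 (y) mm with straight walls 7 mm thick and a flat black floor 8 mm above the table; a radio stands in it with its width along the dock's y, facing either way. Origin: centre of its underside, on the table; z up.
- trophy: Bystander: brass cup, 56 mm across, on a dark wooden base 58 x 58 x 30 mm, 110 mm tall overall, loose. Origin: centre of its underside.
- tape: Bystander: roll of grey tape lying flat, 90 mm across with a 60 mm hole, 48 mm tall, loose. Origin: centre of its underside.

How it is judged:
At the end, for the whole second after the job is handed in: Each radio stands in the dock of its own colour: within 15 mm of the dock's centre, its underside within 4 mm of the pocket floor, upright within 0.1 rad, at rest and let go; the trophy and the tape are within 20 mm of where they started (horizontal distance between radio_red and dock_red below 0.015 m and z of radio_red in the frame of dock_red between 0.004 and 0.012 m and angle between each of radio_red, radio_yellow, radio_blue, radio_green's own z axis and vertical below 0.1 rad and linear speed of each of radio_red, radio_yellow, radio_blue, radio_green below 0.02 m/s and angular speed of each of radio_red, radio_yellow, radio_blue, radio_green below 0.2 rad/s and contact force between each of radio_red, radio_yellow, radio_blue, radio_green and the fingers below 0.05 N and horizontal distance between radio_yellow and dock_yellow below 0.015 m and z of radio_yellow in the frame of dock_yellow between 0.004 and 0.012 m and horizontal distance between radio_blue and dock_blue below 0.015 m and z of radio_blue in the frame of dock_blue between 0.004 and 0.012 m and horizontal distance between radio_green and dock_green below 0.015 m and z of radio_green in the frame of dock_green between 0.004 and 0.012 m and distance of each of trophy, tape from where it was at the start of the episode below 0.02 m); the robot touches nothing.
It fails at once if a radio is knocked over (angle between any of radio_red, radio_yellow, radio_blue, radio_green's own z axis and vertical above 0.7 rad).
It fails at once if a radio is dropped into its dock from more than 3 cm ((horizontal distance between radio_red and dock_red below 0.04 m and z of radio_red in the frame of dock_red above 0.04 m and contact force between radio_red and the fingers below 0.05 N) or (horizontal distance between radio_yellow and dock_yellow below 0.04 m and z of radio_yellow in the frame of dock_yellow above 0.04 m and contact force between radio_yellow and the fingers below 0.05 N) or (horizontal distance between radio_blue and dock_blue below 0.04 m and z of radio_blue in the frame of dock_blue above 0.04 m and contact force between radio_blue and the fingers below 0.05 N) or (horizontal distance between radio_green and dock_green below 0.04 m and z of radio_green in the frame of dock_green above 0.04 m and contact force between radio_green and the fingers below 0.05 N)).
It fails at once if the trophy is moved by more than 2 cm (distance of trophy from where it was at the start of the episode above 0.02 m).
It fails at once if the tape is moved by more than 2 cm (distance of tape from where it was at the start of the episode above 0.02 m).
It also fails if it takes over 120 s, if anything falls off the work surface, if the arm or the gripper's body presses on something with over 40 N, if the wrist force passes 120 N, or if a joint passes its speed limit or range.

ROBOT

A 6-joint arm with a two-finger parallel gripper is mounted at the origin on the work surface. World frame = base frame: x ahead of the robot, y to its left, z up, the work surface at z = 0. Lengths are in m, angles in rad, forces in N, time in s.
With the tool pointing down it reaches from about 0.25 to 0.725 m from the base axis. Payload 4 kg.
Tool frame: the origin (TCP) lies midway between the tips of the shut fingers; the grasp point (between the pads) lies pinch_z behind it (pinch_z is the distance from the TCP to the grasp point, in m); z points along the fingers, y is the direction in which the jaws open and shut (so a half turn about z gives the same grasp; the last joint's range is limited). The gripper opens to 85 mm and grips with 20 to 120 N. Pads are 22 mm wide; open, the fingers measure 114 mm over their backs; the gripper's body (76 mm by 85 mm) begins 54 mm behind the grasp point. The pads swing forward as they close: fully open they stand 13 mm farther back than shut.
Start: joints at [1.157, 0.241, 0.005, 1.335, 0, 1.571], TCP at [0.201, 0.458, 0.231] pointing down, gripper open.
Joint ranges: [-2.72, 2.72], [-1.05, 1.87], [-1.09, 1.28], [-1.99, 2.15], [-1.42, 1.44], [-3.14, 3.14]. Speed limits (rad/s): [2.79, 2.79, 3.14, 3.14, 3.14, 3.14].

INTERFACE

Orientations are given as a unit quaternion [x, y, z, w].
In Python, from workcell import * gives the robot as it stands.
- The arm moves only by the tool move_arm, never from a script. Its argument "motion" is a list of rows, each a list of 3 entries, a list of its own where there are three numbers: the finger opening in mm, from 0 to 85.4, then the shift along the tool's x, y, z in units of 50 mm (1.0 is 50 mm), then the turn about the tool's z in units of 6 degrees (1.0 is 6 degrees). In form: [[claw, [dx, dy, dz], roll], ...]. A call has exactly 10 rows; each row is the pose to reach, as a shift and turn from the pose commanded when the call began, along the tool's axes at that moment; what a row does not reach only later rows make up. A row lasts 1/10 s, in which the tool goes at most 50 mm and 8.59 degrees, less where a joint would pass 70% of its speed; a pose out of reach is approached as far as the arm can. A call with a gripper value outside its range is refused whole. The fingers move at their own pace and stop on an object; the grip force is fixed at half the most. Time passes only in rows, so rows that repeat a pose let the fingers close, or fill a call up. It gives the time, the measured TCP pose, the force and the opening at its end, in the units of the state.
- get_obs(): the state, without advancing time (a new reading comes with each control period).
- camera(name): name is "side" or "top" or "wrist"; returns a dict with "color" (420x560x3 uint8, red, green, blue), "fx", "fy", "cx", "cy" (pixels), "rvec" (rotation vector, rad) and "tvec" (3), from world to camera coordinates, as OpenCV has them; the wrist camera has in their place "mount" (4x4, takes a point from camera to tool coordinates, whose origin is the TCP and whose axes are the flange's). Camera axes: x right, y down, z forward; pixel columns grow to the right and rows downward; lengths in m; the calibration is good to about 2 mm. A picture is of the moment at which its call begins: read the wrist's pose just before it. There is no depth.
- job_done(): hands the job in, once; it reports no verdict.
The state is a dict: "clock": time; "joint_pos": joint angles; "joint_vel": joint speeds; "tau": joint torques, N m; "eef_pos": TCP position; "tool_rot": TCP orientation; "ft_force": force on the tool from outside, world axes, zero at the start; "ft_torque": the same for the moment, N m; "grip_width": finger opening in m.
Only numpy, scipy, OpenCV 4.12 (cv2) and the standard library are available. Lean on these libraries where they do the work, as an engineer would, in place of code of your own. Each camera call takes 0.05 s, during which the arm holds its last target.

## Working session

There is one attempt and no reset: what is moved stays moved. The work goes in short steps, Python scripts to look and compute and a tool call to move; the robot and the scene stay as the last step left them, time stands still between calls to the robot, and variables do not carry over. Pictures are saved under pics/ and viewed, and the job is handed in when it is done.

Besides the shell and the picture viewer there is one more tool, called after "Call:" in YAML: its name, and indented under it one key for each argument. move_arm: Moves the arm, as the interface text tells. Its arguments: {"type":"object","properties":{"motion":{"type":"array","items":{"type":"array"}}},"required":["motion"]}

```bash
ls; mkdir -p pics; python3 - <<'E'
from workcell import *
import cv2
o=get_obs()
print(o)
for n in ["top","side","wrist"]:
    c=camera(n); cv2.imwrite(f"pics/{n}0.png",c["color"][:,:,::-1]); print(n,{k:v for k,v in c.items() if k!="color"})
E
```

```text
pics
{'clock': 0.0, 'joint_pos': array([ 1.15698358e+00,  2.41425683e-01,  3.66934394e-03,  1.33520893e+00,
       -3.46460082e-05,  1.57082717e+00]), 'joint_vel': array([-8.41379351e-04,  1.17448727e-03,  4.77159100e-04, -8.54900308e-04,
        2.94939548e-03,  5.98673825e-05]), 'tau': array([ 4.03409410e-05, -3.72322083e+01,  2.52404273e+01,  1.70644530e-02,
       -8.63097080e-05, -8.16713907e-06]), 'eef_pos': array([0.2007946 , 0.45718587, 0.23038569]), 'tool_rot': array([ 2.05448198e-01,  9.78667391e-01, -1.06490379e-03, -2.05816764e-04]), 'ft_force': array([-0.33020829, -0.24892038,  0.02343239]), 'ft_torque': array([-0.00266465, -0.01751716, -0.00150576]), 'grip_width': 0.0853175261391361}
top {'fx': 448.5437340193698, 'fy': 448.5437340193698, 'cx': 285.6326305933642, 'cy': 209.5213654573161, 'rvec': array([ 2.15390713, -2.09489841,  0.1839706 ]), 'tvec': array([-0.01231188,  0.51439785,  1.16088776])}
side {'fx': 505.77965506809323, 'fy': 505.77965506809323, 'cx': 285.34186180858745, 'cy': 212.02449952529716, 'rvec': array([ 2.05564418, -0.72951756,  0.3703658 ]), 'tvec': array([-0.40811233,  0.21056477,  1.20441325])}
wrist {'fx': 316.7592526073315, 'fy': 316.7592526073315, 'cx': 281.08071105787417, 'cy': 210.8170295725436, 'mount': array([[-3.87043455e-04, -9.48086173e-01, -3.18013300e-01,
         8.13552983e-02],
       [ 9.99999545e-01, -6.44311592e-04,  7.03805886e-04,
        -5.87303910e-04],
       [-8.72168284e-04, -3.18012882e-01,  9.48085991e-01,
        -1.44094385e-01],
       [ 0.00000000e+00,  0.00000000e+00,  0.00000000e+00,
         1.00000000e+00]])}
```

View pics/top0.png

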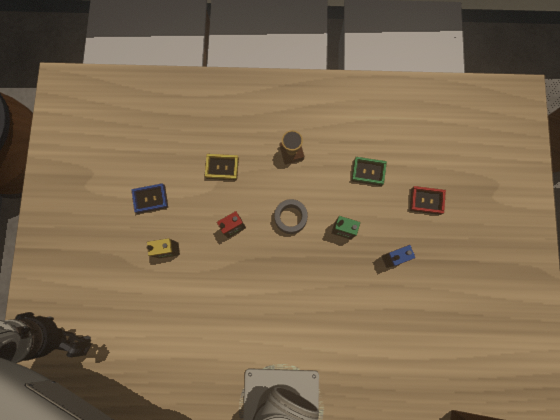

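View pics/side0.png

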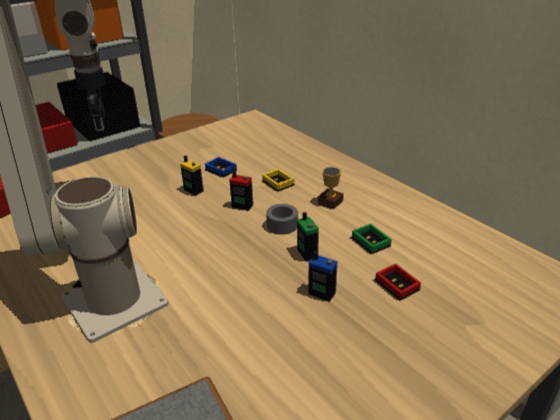

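```bash
python3 -c "
import workcell;print([n for n in dir(workcell) if n[0]!='_'])"
```

```text
['Unreachable', 'camera', 'get_obs', 'job_done', 'pinch_z']
```

```bash
cat > h.py <<'E'
from workcell import *
import cv2, numpy as np
from scipy.spatial.transform import Rotation as R
def extr(c,o=None):
    "camera->world rotation and centre"
    if "mount" in c:
        T=np.eye(4); T[:3,:3]=R.from_quat(o["tool_rot"]).as_matrix(); T[:3,3]=o["eef_pos"]
        M=T@c["mount"]; return M[:3,:3],M[:3,3]
    Rw=cv2.Rodrigues(np.array(c["rvec"]))[0]; return Rw.T,-Rw.T@np.array(c["tvec"])
def to_plane(c,px,z,o=None):
    Rc,C=extr(c,o); px=np.atleast_2d(px).astype(float)
    d=np.c_[(px[:,0]-c["cx"])/c["fx"],(px[:,1]-c["cy"])/c["fy"],np.ones(len(px))]@Rc.T
    return C+d*((z-C[2])/d[:,2])[:,None]
HS={"red":[(0,8),(172,180)],"yellow":[(22,33)],"green":[(48,80)],"blue":[(100,128)]}
def mask(img,col,smin=110,vmin=50):
    h=cv2.cvtColor(img,cv2.COLOR_RGB2HSV); m=np.zeros(h.shape[:2],np.uint8)
    for a,b in HS[col]: m|=cv2.inRange(h,(a,smin,vmin),(b,255,255))
    return m
def rect_world(c,cnt,z,o=None):
    P=to_plane(c,cnt.reshape(-1,2),z,o)[:,:2]
    (cx,cy),(w,h),a=cv2.minAreaRect((P*1000).astype(np.float32))
    if w<h: w,h,a=h,w,a+90
    return cx,cy,w,h,(a+90)%180-90   # a = direction of long side
def snap(n,name):
    o=get_obs(); c=camera(n); cv2.imwrite(f"pics/{name}.png",c["color"][:,:,::-1]); return o,c
E
python3 - <<'E'
from h import *
c=camera("top")
for col in HS:
    m=mask(c["color"],col)
    m=cv2.morphologyEx(m,cv2.MORPH_CLOSE,np.ones((3,3)))
    cs=[k for k in cv2.findContours(m,cv2.RETR_EXTERNAL,cv2.CHAIN_APPROX_NONE)[0] if cv2.contourArea(k)>60]
    for k in cs:
        x,y,w,h=cv2.boundingRect(k)
        for z in (0.026,0.1): print(col,(x+w//2,y+h//2),cv2.contourArea(k),z,np.round(rect_world(c,k,z),1))
print(pinch_z)
E
```

```text
red (229, 222) 258.5 0.026 [479.  154.4  60.6  38.7 -58.4]
red (229, 222) 258.5 0.1 [468.  144.4  56.9  36.3 -58.4]
red (429, 200) 728.5 0.026 [ 557.1 -388.2   89.2   67.5   84.2]
red (429, 200) 728.5 0.1 [ 541.3 -365.    83.8   63.4   84.2]
yellow (159, 247) 241.0 0.026 [406.6 341.6  61.5  38.5 -79.6]
yellow (159, 247) 241.0 0.1 [400.1 320.1  57.7  36.1 -79.6]
yellow (221, 166) 683.5 0.026 [637.4 185.5  88.6  67.1  88.5]
yellow (221, 166) 683.5 0.1 [616.7 173.6  83.2  63.   88.5]
blue (402, 255) 127.5 0.026 [ 403.2 -314.4   57.7   33.2  -67.7]
blue (402, 255) 127.5 0.1 [ 396.8 -295.7   54.2   31.1  -67.7]
0.0187
```

```bash
python3 - <<'E'
from h import *
c=camera("top")
h=cv2.cvtColor(c["color"],cv2.COLOR_RGB2HSV)
for u,v in [(341,224),(349,228),(369,160),(354,172),(149,187),(135,200),(402,255),(291,132),(290,143)]: print(u,v,h[v,u])
HS["green"]=[(42,95)]
for col in ["green","blue"]:
  for s,v in((60,35),(85,40)):
    m=mask(c["color"],col,s,v)
    m=cv2.morphologyEx(m,cv2.MORPH_CLOSE,np.ones((3,3)))
    cs=[k for k in cv2.findContours(m,cv2.RETR_EXTERNAL,cv2.CHAIN_APPROX_NONE)[0] if cv2.contourArea(k)>60]
    for k in cs:
        x,y,w,hh=cv2.boundingRect(k)
        for z in (0.026,0.1): print(col,s,(x+w//2,y+hh//2),cv2.contourArea(k),z,np.round(rect_world(c,k,z),1))
i=c["color"][130:290,110:470,::-1]
cv2.imwrite("pics/topzoom.png",cv2.resize(i,None,fx=2.2,fy=2.2,interpolation=cv2.INTER_CUBIC))
E
```

```text
341 224 [23 99 54]
349 228 [ 57  96 117]
369 160 [ 57 101 116]
354 172 [ 56 102 113]
149 187 [114 118 106]
135 200 [124  63  65]
402 255 [112 110 111]
291 132 [15 64 80]
290 143 [14 56 77]
green 60 (347, 225) 270.5 0.026 [ 480.1 -166.3   60.5   37.4   74.1]
green 60 (347, 225) 270.5 0.1 [ 469.1 -156.7   56.8   35.1   74.1]
green 60 (370, 170) 663.0 0.026 [ 637.2 -227.    87.4   65.5   82.5]
green 60 (370, 170) 663.0 0.1 [ 616.5 -213.6   82.    61.5   82.5]
green 85 (347, 225) 270.5 0.026 [ 480.1 -166.3   60.5   37.4   74.1]
green 85 (347, 225) 270.5 0.1 [ 469.1 -156.7   56.8   35.1   74.1]
green 85 (370, 170) 661.0 0.026 [ 637.2 -227.    87.4   65.5   82.5]
green 85 (370, 170) 661.0 0.1 [ 616.5 -213.6   82.    61.5   82.5]
blue 60 (402, 255) 225.0 0.026 [ 403.3 -313.2   59.8   36.2  -67.7]
blue 60 (402, 255) 225.0 0.1 [ 396.9 -294.6   56.2   34.   -67.7]
blue 60 (149, 198) 679.5 0.026 [542.4 379.9  88.4  64.7 -76.8]
blue 60 (149, 198) 679.5 0.1 [527.5 356.1  82.9  60.7 -76.8]
blue 85 (402, 255) 180.5 0.026 [ 403.1 -313.6   59.3   35.4  -67.7]
blue 85 (402, 255) 180.5 0.1 [ 396.7 -294.9   55.6   33.2  -67.7]
blue 85 (149, 198) 639.5 0.026 [541.9 380.5  84.6  63.  -76.8]
blue 85 (149, 198) 639.5 0.1 [527.1 356.7  79.5  59.1 -76.8]
```

View pics/topzoom.png

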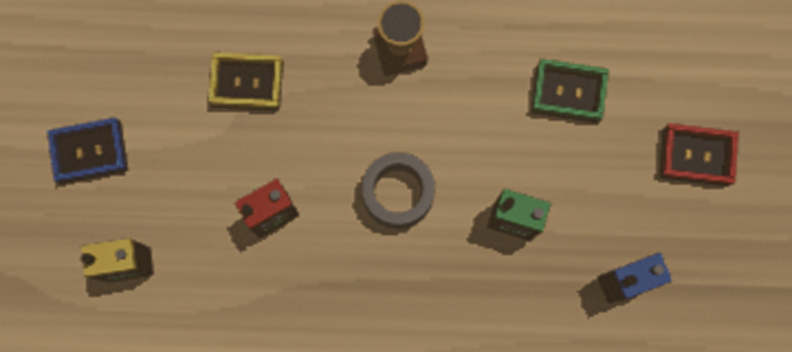

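```bash
cat > plan.py <<'E'
import sys
from h import *
x,y,z,yaw=map(float,sys.argv[1:5])
o=get_obs(); Rt=R.from_quat(o["tool_rot"]).as_matrix()
d=Rt.T@(np.array([x,y,z])/1000-o["eef_pos"])
cur=np.degrees(np.arctan2(Rt[1,0],Rt[0,0]))
print("shift",np.round(d/0.05,2),"roll",round(-((yaw-cur+180)%360-180)/6,2),"yaw",round(cur,1),"pos",np.round(o["eef_pos"]*1000,1),"tilt",np.round(Rt[:2,2],4),"w",round(o["grip_width"]*1000,1),"F",np.round(o["ft_force"],1),"t",o["clock"],"q",np.round(o["joint_pos"],2))
E
python3 plan.py 400 320 230 100.4
```

```text
shift [-4.75 -0.92  0.02] roll 9.32 yaw 156.3 pos [200.9 457.5 230.9] tilt [-0.0004 -0.001 ] w 85.6 F [ 0.1 -0.2 -0.3] t 0.25 q [1.16 0.24 0.   1.34 0.   1.57]
```

Call:
move_arm:
  motion:
    - [85, [-0.6, -0.1, 0], 1.2]
    - [85, [-1.2, -0.24, 0], 2.4]
    - [85, [-1.8, -0.36, 0], 3.6]
    - [85, [-2.4, -0.48, 0], 4.8]
    - [85, [-3.0, -0.6, 0], 6.0]
    - [85, [-3.6, -0.7, 0], 7.2]
    - [85, [-4.2, -0.82, 0], 8.3]
    - [85, [-4.75, -0.92, 0], 9.3]
    - [85, [-4.75, -0.92, 0], 9.3]
    - [85, [-4.75, -0.92, 0], 9.3]

```text
clock: 1.25
eef_pos: [0.4001, 0.3198, 0.231]
tool_rot: [0.64, 0.769, -0.0, -0.0]
ft_force: [0.2, -0.3, -0.4]
grip_width: 0.0853
```

```bash
python3 plan.py 400 320 60 100.4; python3 - <<'E'
from h import *
o,c=snap("wrist","w1")
m=mask(c["color"],"yellow")
k=max(cv2.findContours(m,0,1)[0],key=cv2.contourArea); print(np.round(rect_world(c,k,.1,o),1))
E
```

```text
shift [0.01 0.   3.42] roll 0.01 yaw 100.5 pos [400.1 319.8 231. ] tilt [-0.0009 -0.0001] w 85.3 F [ 0.2 -0.3 -0.4] t 1.25 q [0.67 0.27 0.04 1.34 0.   2.06]
[399.6 322.3  59.   35.5 -79.6]
```

View pics/w1.png

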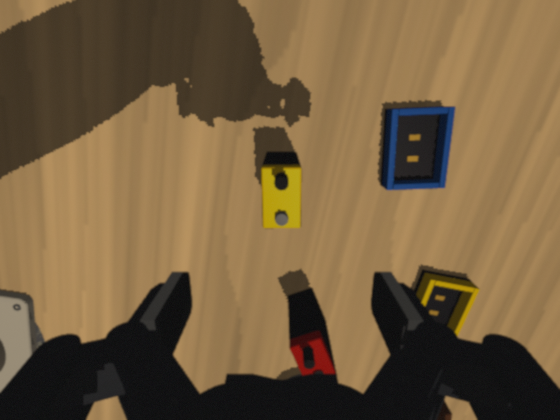

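Wrist view: the yellow cap is at about (281,197), lined up with the jaws. Its position agrees with the top view to 2 mm, so I'll descend.

Call:
move_arm:
  motion:
    - [85, [-0.02, 0, 0.5], 0]
    - [85, [-0.02, 0, 1.0], 0]
    - [85, [-0.02, 0, 1.5], 0]
    - [85, [-0.02, 0, 2.0], 0]
    - [85, [-0.02, 0, 2.5], 0]
    - [85, [-0.02, 0, 2.8], 0]
    - [85, [-0.02, 0, 3.1], 0]
    - [85, [-0.02, 0, 3.3], 0]
    - [85, [-0.02, 0, 3.42], 0]
    - [85, [-0.02, 0, 3.42], 0]

```text
clock: 2.3
eef_pos: [0.3994, 0.3193, 0.0598]
tool_rot: [0.639, 0.769, -0.001, -0.0]
ft_force: [-0.7, 0.3, -0.2]
grip_width: 0.0846
```

Call:
move_arm:
  motion:
    - [60, [0, 0, 0], 0]
    - [50, [0, 0, 0], 0]
    - [42, [0, 0, 0], 0]
    - [36, [0, 0, 0], 0]
    - [30, [0, 0, 0], 0]
    - [25, [0, 0, 0], 0]
    - [25, [0, 0, 0], 0]
    - [25, [0, 0, 0], 0]
    - [25, [0, 0, 0], 0]
    - [25, [0, 0, 0], 0]

```text
clock: 3.3
eef_pos: [0.4003, 0.3194, 0.0609]
tool_rot: [0.639, 0.769, 0.0, -0.0]
ft_force: [-1.5, -0.3, 5.4]
grip_width: 0.0355
```

Call:
move_arm:
  motion:
    - [25, [0, 0, -0.2], 0]
    - [25, [0, 0, -0.5], 0]
    - [25, [0, 0, -0.9], 0]
    - [25, [0, 0, -1.3], 0]
    - [25, [0, 0, -1.7], 0]
    - [25, [0, 0, -2.1], 0]
    - [25, [0, 0, -2.5], 0]
    - [25, [0, 0, -2.8], 0]
    - [25, [0, 0, -3.0], 0]
    - [25, [0, 0, -3.0], 0]

```text
clock: 4.3
eef_pos: [0.4007, 0.3195, 0.2114]
tool_rot: [0.64, 0.769, 0.001, 0.0]
ft_force: [-0.9, -0.7, -3.2]
grip_width: 0.0357
```

```bash
python3 plan.py 637.4 185.5 210 88.5; python3 - <<'E'
from h import *
o,c=snap("wrist","w2"); snap("side","s2")
E
```

```text
shift [-3.5   4.17  0.03] roll 2.0 yaw 100.5 pos [400.7 319.5 211.4] tilt [0.0017 0.0011] w 35.7 F [-0.9 -0.7 -3.2] t 4.3 q [ 0.67  0.27 -0.    1.29 -0.    2.06]
```

View pics/w2.png

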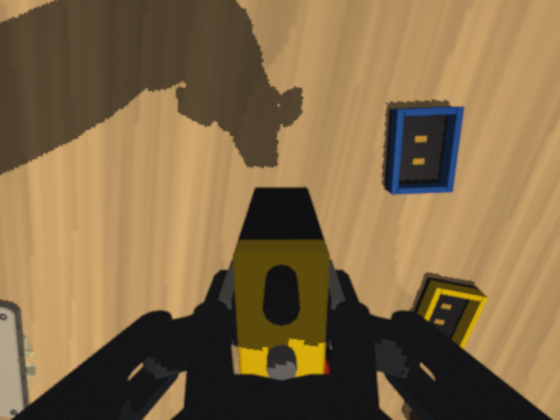

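View pics/s2.png

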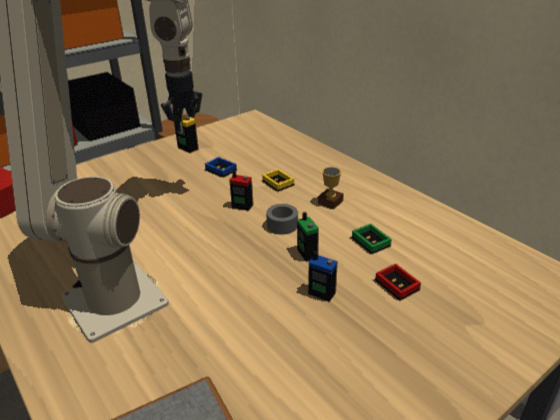

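Side view: the yellow radio is held upright, clear of everything. Now to its dock.

Call:
move_arm:
  motion:
    - [25, [-0.3, 0.35, 0], 0.2]
    - [25, [-0.8, 0.95, 0], 0.4]
    - [25, [-1.3, 1.55, 0], 0.7]
    - [25, [-1.8, 2.15, 0], 1.0]
    - [25, [-2.3, 2.75, 0], 1.3]
    - [25, [-2.8, 3.35, 0], 1.6]
    - [25, [-3.2, 3.8, 0], 1.8]
    - [25, [-3.4, 4.05, 0], 2.0]
    - [25, [-3.5, 4.17, 0], 2.0]
    - [25, [-3.5, 4.17, 0], 2.0]

```text
clock: 5.4
eef_pos: [0.637, 0.1843, 0.2084]
tool_rot: [0.717, 0.697, -0.001, -0.001]
ft_force: [0.3, -0.6, -3.9]
grip_width: 0.0352
```

```bash
python3 plan.py 637.4 185.5 68.5 88.5; python3 - <<'E'
from h import *
o,c=snap("top","t3")
m=mask(c["color"],"yellow")
o,c=snap("wrist","w3")
E
```

```text
shift [0.03 0.02 2.8 ] roll -0.01 yaw 88.4 pos [637.  184.3 208.4] tilt [-0.0029 -0.0008] w 35.2 F [ 0.3 -0.6 -3.9] t 5.4 q [ 0.28  0.59  0.47  1.46 -0.    1.88]
```

View pics/w3.png

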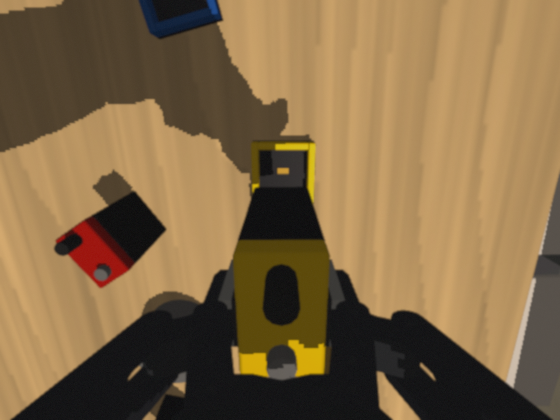

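Wrist view: the dock's rim (252–315, 140–190) is centred under the radio, so I'll lower it.

Call:
move_arm:
  motion:
    - [25, [0.02, 0.01, 0.3], 0]
    - [25, [0.02, 0.01, 0.7], 0]
    - [25, [0.02, 0.01, 1.1], 0]
    - [25, [0.02, 0.01, 1.5], 0]
    - [25, [0.02, 0.01, 1.8], 0]
    - [25, [0.02, 0.01, 2.1], 0]
    - [25, [0.02, 0.01, 2.35], 0]
    - [25, [0.02, 0.01, 2.55], 0]
    - [25, [0.02, 0.01, 2.7], 0]
    - [25, [0.02, 0.01, 2.76], 0]

```text
clock: 6.5
eef_pos: [0.6371, 0.1862, 0.0716]
tool_rot: [0.716, 0.698, -0.0, -0.0]
ft_force: [-0.5, 0.4, -2.9]
grip_width: 0.0353
```

Call:
move_arm:
  motion:
    - [25, [0, 0, 0.02], 0]
    - [25, [0, 0, 0.04], 0]
    - [25, [0, 0, 0.06], 0]
    - [25, [0, 0, 0.07], 0]
    - [25, [0, 0, 0.07], 0]
    - [25, [0, 0, 0.07], 0]
    - [25, [0, 0, 0.07], 0]
    - [25, [0, 0, 0.07], 0]
    - [25, [0, 0, 0.07], 0]
    - [25, [0, 0, 0.07], 0]

```text
clock: 7.5
eef_pos: [0.6378, 0.1861, 0.0691]
tool_rot: [0.716, 0.698, 0.0, 0.0]
ft_force: [0.1, -0.8, -1.8]
grip_width: 0.0351
```

```bash
python3 plan.py 637.4 185.5 68.5 88.5; python3 - <<'E'
from h import *
o,c=snap("side","s4")
cv2.imwrite("pics/s4z.png",cv2.resize(c["color"][100:260,180:400,::-1],None,fx=3,fy=3))
E
```

```text
shift [-0.01 -0.01  0.01] roll -0.0 yaw 88.5 pos [637.8 186.1  69.1] tilt [0.0005 0.0001] w 35.1 F [ 0.1 -0.8 -1.8] t 7.5 q [ 0.28  0.67  0.24  1.14 -0.    1.88]
```

View pics/s4z.png

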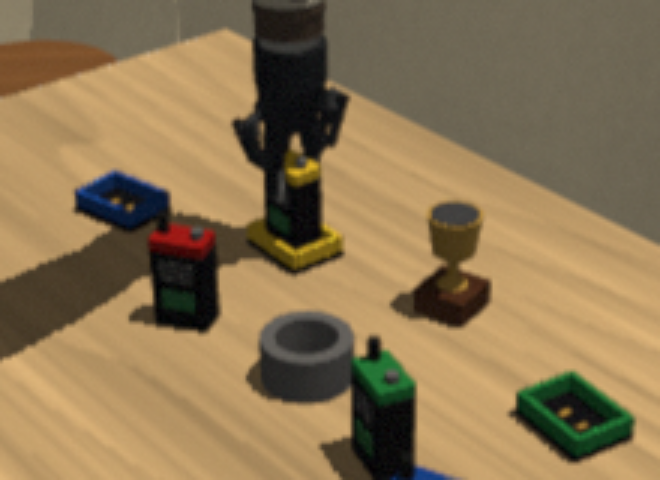

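Side view: the yellow radio is in its dock, and the falling load means it's about touching. I'll lower 1 mm more, release and retreat.

Call:
move_arm:
  motion:
    - [25, [0, 0, 0.02], 0]
    - [25, [0, 0, 0.03], 0]
    - [25, [0, 0, 0.03], 0]
    - [40, [0, 0, 0.03], 0]
    - [50, [0, 0, 0.03], 0]
    - [60, [0, 0, 0.03], 0]
    - [70, [0, 0, 0.03], 0]
    - [85, [0, 0, 0.03], 0]
    - [85, [0, 0, 0.03], 0]
    - [85, [0, 0, 0.03], 0]

```text
clock: 8.55
eef_pos: [0.6376, 0.1861, 0.0672]
tool_rot: [0.716, 0.698, -0.0, -0.0]
ft_force: [-0.5, 0.2, -0.5]
grip_width: 0.0852
```

Call:
move_arm:
  motion:
    - [85, [0, 0, -0.2], 0]
    - [85, [0, 0, -0.5], 0]
    - [85, [0, 0, -0.9], 0]
    - [85, [0, 0, -1.4], 0]
    - [85, [0, 0, -1.9], 0]
    - [85, [0, 0, -2.4], 0]
    - [85, [0, 0, -2.8], 0]
    - [85, [0, 0, -3.0], 0]
    - [85, [0, 0, -3.0], 0]
    - [85, [0, 0, -3.0], 0]

```text
clock: 9.55
eef_pos: [0.6373, 0.186, 0.2167]
tool_rot: [0.716, 0.698, -0.0, -0.0]
ft_force: [0.8, -0.4, -0.6]
grip_width: 0.085
```

```bash
python3 plan.py 468 144.4 230 121.6; python3 - <<'E'
from h import *
o,c=snap("side","s5")
cv2.imwrite("pics/s5z.png",cv2.resize(c["color"][100:260,180:400,::-1],None,fx=3,fy=3))
E
```

```text
shift [-0.92 -3.36 -0.26] roll -5.52 yaw 88.5 pos [637.3 186.  216.7] tilt [-0.0009 -0.0003] w 85.0 F [ 0.8 -0.4 -0.6] t 9.55 q [ 0.28  0.59  0.49  1.48 -0.    1.88]
```

View pics/s5z.png

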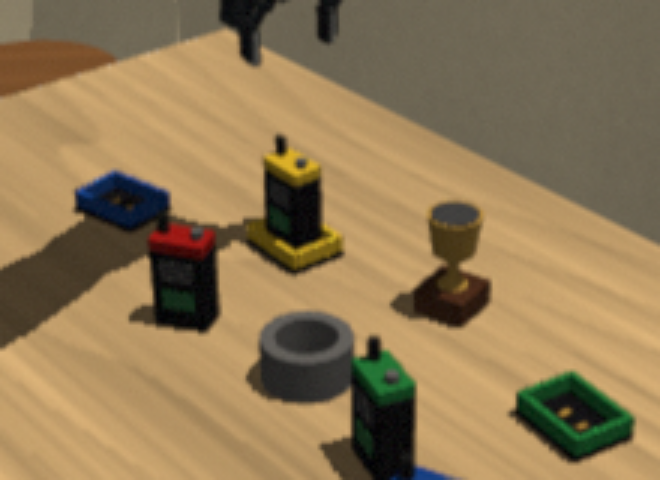

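Side view: the yellow radio stands upright in its dock. Next is red.

Call:
move_arm:
  motion:
    - [85, [-0.1, -0.3, 0], -0.6]
    - [85, [-0.22, -0.8, -0.1], -1.3]
    - [85, [-0.35, -1.3, -0.2], -2.1]
    - [85, [-0.5, -1.8, -0.26], -2.9]
    - [85, [-0.62, -2.3, -0.26], -3.7]
    - [85, [-0.75, -2.8, -0.26], -4.5]
    - [85, [-0.87, -3.2, -0.26], -5.2]
    - [85, [-0.92, -3.36, -0.26], -5.5]
    - [85, [-0.92, -3.36, -0.26], -5.5]
    - [85, [-0.92, -3.36, -0.26], -5.5]

```text
clock: 10.6
eef_pos: [0.4683, 0.1445, 0.2296]
tool_rot: [0.489, 0.872, -0.0, -0.0]
ft_force: [0.3, -1.3, -0.2]
grip_width: 0.085
```

```bash
python3 plan.py 468 144.4 60 121.6; python3 - <<'E'
from h import *
o,c=snap("wrist","w6")
m=mask(c["color"],"red")
for k in cv2.findContours(m,0,1)[0]:
  if cv2.contourArea(k)>200: print(np.round(rect_world(c,k,.1,o),1))
E
```

```text
shift [ 0.   -0.    3.39] roll -0.02 yaw 121.5 pos [468.3 144.5 229.6] tilt [-0.0009 -0.0003] w 85.0 F [ 0.3 -1.3 -0.2] t 10.6 q [ 0.3   0.22 -0.02  1.33 -0.    1.32]
[467.7 144.9  58.4  34.8 -58. ]
```

View pics/w6.png

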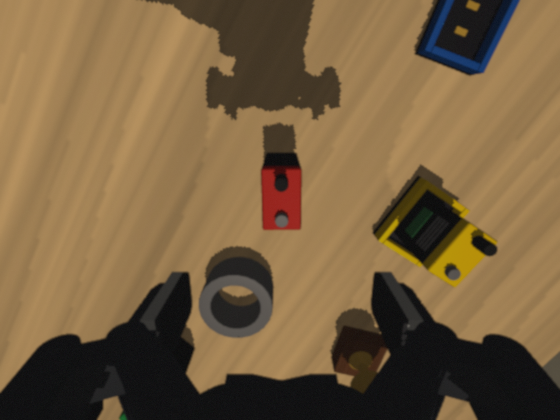

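Wrist view: the red cap at (281,198) is aligned with the jaws, and the tape at (237,298) is off the finger paths. Descend, grasp and lift.

Call:
move_arm:
  motion:
    - [85, [0, 0, 0.5], 0]
    - [85, [0, 0, 1.0], 0]
    - [85, [0, 0, 1.5], 0]
    - [85, [0, 0, 2.0], 0]
    - [85, [0, 0, 2.5], 0]
    - [85, [0, 0, 2.8], 0]
    - [85, [0, 0, 3.1], 0]
    - [85, [0, 0, 3.3], 0]
    - [85, [0, 0, 3.4], 0]
    - [85, [0, 0, 3.4], 0]

```text
clock: 11.65
eef_pos: [0.4683, 0.1445, 0.0596]
tool_rot: [0.489, 0.872, -0.0, -0.0]
ft_force: [0.1, 0.5, 0.8]
grip_width: 0.0848
```

Call:
move_arm:
  motion:
    - [60, [0, 0, 0], 0]
    - [50, [0, 0, 0], 0]
    - [42, [0, 0, 0], 0]
    - [36, [0, 0, 0], 0]
    - [30, [0, 0, 0], 0]
    - [25, [0, 0, 0], 0]
    - [25, [0, 0, 0], 0]
    - [25, [0, 0, 0], 0]
    - [25, [0, 0, 0], 0]
    - [25, [0, 0, 0], 0]

```text
clock: 12.65
eef_pos: [0.4687, 0.1445, 0.0609]
tool_rot: [0.489, 0.872, 0.0, 0.0]
ft_force: [-1.4, -0.3, 5.9]
grip_width: 0.0353
```

Call:
move_arm:
  motion:
    - [25, [0, 0, -0.2], 0]
    - [25, [0, 0, -0.5], 0]
    - [25, [0, 0, -0.9], 0]
    - [25, [0, 0, -1.3], 0]
    - [25, [0, 0, -1.7], 0]
    - [25, [0, 0, -2.1], 0]
    - [25, [0, 0, -2.5], 0]
    - [25, [0, 0, -2.8], 0]
    - [25, [0, 0, -3.0], 0]
    - [25, [0, 0, -3.0], 0]

```text
clock: 13.65
eef_pos: [0.4692, 0.1448, 0.2116]
tool_rot: [0.489, 0.872, 0.001, 0.001]
ft_force: [1.2, -0.3, -2.3]
grip_width: 0.0354
```

```bash
python3 plan.py 557.1 -388.2 210 84.2
```

```text
shift [-10.01  -4.07   0.03] roll 6.22 yaw 121.5 pos [469.2 144.8 211.6] tilt [0.0024 0.0008] w 35.4 F [ 1.2 -0.3 -2.3] t 13.65 q [ 0.3   0.23 -0.06  1.28  0.    1.32]
```

Call:
move_arm:
  motion:
    - [25, [-0.25, -0.1, 0], 0.2]
    - [25, [-0.7, -0.3, 0], 0.4]
    - [25, [-1.3, -0.53, 0], 0.8]
    - [25, [-1.9, -0.77, 0], 1.2]
    - [25, [-2.5, -1.02, 0], 1.6]
    - [25, [-3.1, -1.26, 0], 1.9]
    - [25, [-3.7, -1.5, 0], 2.3]
    - [25, [-4.3, -1.75, 0], 2.7]
    - [25, [-4.8, -1.95, 0], 3.0]
    - [25, [-5.0, -2.03, 0], 3.1]

```text
clock: 14.65
eef_pos: [0.5116, -0.1246, 0.2088]
tool_rot: [0.625, 0.781, -0.001, -0.001]
ft_force: [-0.1, 0.0, -2.2]
grip_width: 0.0354
```

```bash
python3 plan.py 557.1 -388.2 210 84.2
```

```text
shift [-5.34 -0.26 -0.02] roll 3.07 yaw 102.6 pos [ 511.6 -124.6  208.8] tilt [-0.0026 -0.0003] w 35.4 F [-0.1  0.  -2.2] t 14.65 q [-0.24  0.31  0.03  1.3  -0.    1.11]
```

Call:
move_arm:
  motion:
    - [25, [-0.3, 0, 0], 0.2]
    - [25, [-0.8, -0.04, 0], 0.4]
    - [25, [-1.4, -0.07, 0], 0.8]
    - [25, [-2.1, -0.1, 0], 1.2]
    - [25, [-2.8, -0.14, 0], 1.6]
    - [25, [-3.5, -0.17, 0], 2.0]
    - [25, [-4.2, -0.2, 0], 2.4]
    - [25, [-4.8, -0.23, 0], 2.8]
    - [25, [-5.2, -0.26, 0], 3.1]
    - [25, [-5.34, -0.26, 0], 3.1]

```text
clock: 15.65
eef_pos: [0.559, -0.3866, 0.2087]
tool_rot: [0.742, 0.67, -0.0, -0.001]
ft_force: [0.5, -0.2, -1.9]
grip_width: 0.0357
```

```bash
python3 plan.py 557.1 -388.2 68.5 84.2;python3 - <<'E'
from h import *
o,c=snap("wrist","w7")
E
```

```text
shift [-0.04 -0.03  2.8 ] roll -0.0 yaw 84.2 pos [ 559.  -386.6  208.7] tilt [-0.0015  0.0007] w 35.7 F [ 0.5 -0.2 -1.9] t 15.65 q [-0.6   0.63  0.54  1.48 -0.    1.07]
```

View pics/w7.png

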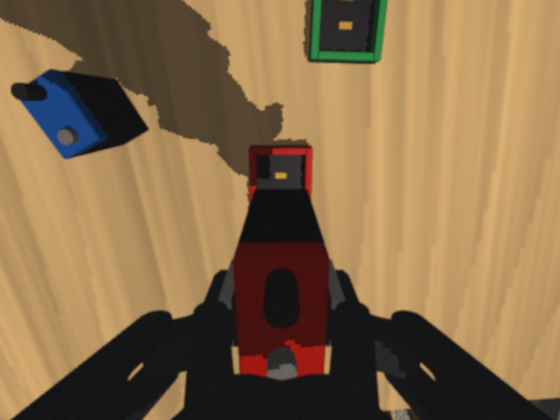

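Wrist view: the red dock (249–312, 147–195) is centred below the red radio. Lower.

Call:
move_arm:
  motion:
    - [25, [-0.03, -0.02, 0.3], 0]
    - [25, [-0.03, -0.02, 0.7], 0]
    - [25, [-0.03, -0.02, 1.1], 0]
    - [25, [-0.03, -0.02, 1.5], 0]
    - [25, [-0.03, -0.02, 1.8], 0]
    - [25, [-0.03, -0.02, 2.1], 0]
    - [25, [-0.03, -0.02, 2.35], 0]
    - [25, [-0.03, -0.02, 2.55], 0]
    - [25, [-0.03, -0.02, 2.7], 0]
    - [25, [-0.03, -0.02, 2.76], 0]

```text
clock: 16.7
eef_pos: [0.558, -0.3857, 0.0715]
tool_rot: [0.741, 0.671, -0.0, -0.001]
ft_force: [-0.5, 1.0, -1.8]
grip_width: 0.0351
```

Call:
move_arm:
  motion:
    - [25, [0, 0, 0.02], 0]
    - [25, [0, 0, 0.04], 0]
    - [25, [0, 0, 0.06], 0]
    - [25, [0, 0, 0.07], 0]
    - [25, [0, 0, 0.07], 0]
    - [25, [0, 0, 0.07], 0]
    - [25, [0, 0, 0.07], 0]
    - [25, [0, 0, 0.07], 0]
    - [25, [0, 0, 0.07], 0]
    - [25, [0, 0, 0.07], 0]

```text
clock: 17.7
eef_pos: [0.5583, -0.3864, 0.0691]
tool_rot: [0.741, 0.671, 0.0, 0.0]
ft_force: [-1.1, 0.2, -0.8]
grip_width: 0.0355
```

```bash
python3 plan.py 557.1 -388.2 68.5 84.2
```

```text
shift [-0.04 -0.02  0.01] roll 0.01 yaw 84.3 pos [ 558.3 -386.4   69.1] tilt [ 0.0003 -0.0003] w 35.5 F [-1.1  0.2 -0.8] t 17.7 q [-0.61  0.69  0.29  1.17 -0.    1.07]
```

Call:
move_arm:
  motion:
    - [25, [0, 0, 0.02], 0]
    - [25, [0, 0, 0.03], 0]
    - [25, [0, 0, 0.03], 0]
    - [40, [0, 0, 0.03], 0]
    - [50, [0, 0, 0.03], 0]
    - [60, [0, 0, 0.03], 0]
    - [70, [0, 0, 0.03], 0]
    - [85, [0, 0, 0.03], 0]
    - [85, [0, 0, 0.03], 0]
    - [85, [0, 0, 0.03], 0]

```text
clock: 18.7
eef_pos: [0.5582, -0.3863, 0.0672]
tool_rot: [0.741, 0.671, -0.0, -0.0]
ft_force: [0.2, -0.4, -0.3]
grip_width: 0.0851
```

Call:
move_arm:
  motion:
    - [85, [0, 0, -0.2], 0]
    - [85, [0, 0, -0.5], 0]
    - [85, [0, 0, -0.9], 0]
    - [85, [0, 0, -1.4], 0]
    - [85, [0, 0, -1.9], 0]
    - [85, [0, 0, -2.4], 0]
    - [85, [0, 0, -2.8], 0]
    - [85, [0, 0, -3.0], 0]
    - [85, [0, 0, -3.0], 0]
    - [85, [0, 0, -3.0], 0]

```text
clock: 19.7
eef_pos: [0.558, -0.3861, 0.2166]
tool_rot: [0.741, 0.671, -0.0, -0.0]
ft_force: [-0.4, -0.7, -1.1]
grip_width: 0.0848
```

```bash
python3 plan.py 397 -294.8 230 112.3; python3 - <<'E'
from h import *
o,c=snap("side","s8")
E
```

```text
shift [ 1.5  -3.39 -0.26] roll -4.67 yaw 84.3 pos [ 558.  -386.1  216.6] tilt [-0.0008  0.0005] w 84.8 F [-0.4 -0.7 -1.1] t 19.7 q [-0.61  0.62  0.55  1.5  -0.    1.07]
```

View pics/s8.png

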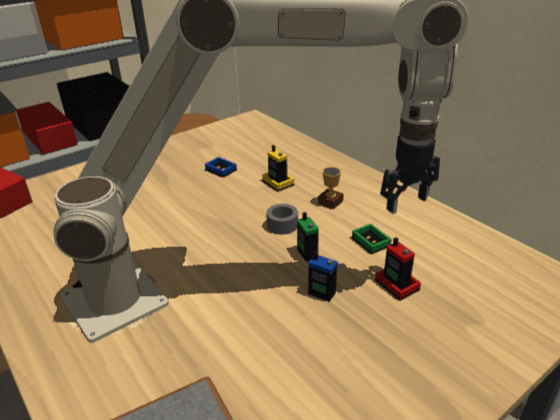

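Side view: the red radio stands in the red dock around (398,268). Next is blue.

Call:
move_arm:
  motion:
    - [85, [0.15, -0.3, 0], -0.5]
    - [85, [0.36, -0.8, -0.1], -1.1]
    - [85, [0.58, -1.3, -0.2], -1.8]
    - [85, [0.8, -1.8, -0.26], -2.5]
    - [85, [1.02, -2.3, -0.26], -3.2]
    - [85, [1.24, -2.8, -0.26], -3.9]
    - [85, [1.42, -3.2, -0.26], -4.4]
    - [85, [1.5, -3.39, -0.26], -4.67]
    - [85, [1.5, -3.39, -0.26], -4.67]
    - [85, [1.5, -3.39, -0.26], -4.67]

```text
clock: 20.75
eef_pos: [0.397, -0.2947, 0.2297]
tool_rot: [0.557, 0.83, 0.0, -0.0]
ft_force: [0.7, 0.2, 0.2]
grip_width: 0.085
```

```bash
python3 plan.py 397 -294.8 60 112.3; python3 - <<'E'
from h import *
o,c=snap("wrist","w9")
m=mask(c["color"],"blue",80,50)
for k in cv2.findContours(m,0,1)[0]:
  if cv2.contourArea(k)>200: print(np.round(rect_world(c,k,.1,o),1))
E
```

```text
shift [-0.    0.    3.39] roll -0.0 yaw 112.3 pos [ 397.  -294.7  229.7] tilt [-0.0006  0.0005] w 85.0 F [0.7 0.2 0.2] t 20.75 q [-0.64  0.23 -0.01  1.33  0.    0.54]
[ 396.2 -295.8   57.5   34.6  -67.3]
```

View pics/w9.png

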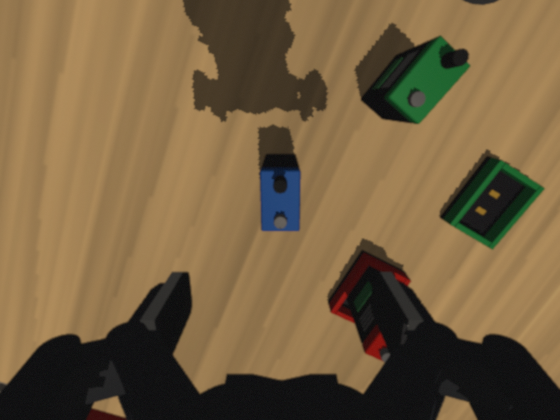

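Wrist view: the blue cap at (280,199) is aligned with the jaws. Descend, grasp and lift.

Call:
move_arm:
  motion:
    - [85, [0, 0, 0.5], 0]
    - [85, [0, 0, 1.0], 0]
    - [85, [0, 0, 1.5], 0]
    - [85, [0, 0, 2.0], 0]
    - [85, [0, 0, 2.5], 0]
    - [85, [0, 0, 2.8], 0]
    - [85, [0, 0, 3.1], 0]
    - [85, [0, 0, 3.3], 0]
    - [85, [0, 0, 3.4], 0]
    - [85, [0, 0, 3.4], 0]

```text
clock: 21.8
eef_pos: [0.3969, -0.2946, 0.0596]
tool_rot: [0.557, 0.831, 0.0, -0.001]
ft_force: [-1.0, 1.0, 0.5]
grip_width: 0.085
```

Call:
move_arm:
  motion:
    - [60, [0, 0, 0], 0]
    - [50, [0, 0, 0], 0]
    - [42, [0, 0, 0], 0]
    - [36, [0, 0, 0], 0]
    - [30, [0, 0, 0], 0]
    - [25, [0, 0, 0], 0]
    - [25, [0, 0, 0], 0]
    - [25, [0, 0, 0], 0]
    - [25, [0, 0, 0], 0]
    - [25, [0, 0, 0], 0]

```text
clock: 22.8
eef_pos: [0.3969, -0.2953, 0.061]
tool_rot: [0.557, 0.83, -0.0, 0.0]
ft_force: [-3.0, -0.2, 5.7]
grip_width: 0.0354
```

Call:
move_arm:
  motion:
    - [25, [0, 0, -0.2], 0]
    - [25, [0, 0, -0.5], 0]
    - [25, [0, 0, -0.9], 0]
    - [25, [0, 0, -1.3], 0]
    - [25, [0, 0, -1.7], 0]
    - [25, [0, 0, -2.1], 0]
    - [25, [0, 0, -2.5], 0]
    - [25, [0, 0, -2.8], 0]
    - [25, [0, 0, -3.0], 0]
    - [25, [0, 0, -3.0], 0]

```text
clock: 23.8
eef_pos: [0.3977, -0.295, 0.2115]
tool_rot: [0.557, 0.831, 0.0, 0.001]
ft_force: [1.1, 0.4, -2.4]
grip_width: 0.0355
```

```bash
python3 plan.py 542.3 380 210 103.2
```

```text
shift [11.39  7.8   0.02] roll 1.52 yaw 112.3 pos [ 397.7 -295.   211.5] tilt [ 0.0021 -0.001 ] w 35.5 F [ 1.1  0.4 -2.4] t 23.8 q [-0.64  0.24 -0.05  1.28  0.    0.54]
```

Call:
move_arm:
  motion:
    - [25, [0.3, 0.2, 0], 0.04]
    - [25, [0.8, 0.55, 0], 0.1]
    - [25, [1.5, 1.03, 0], 0.2]
    - [25, [2.2, 1.5, 0], 0.3]
    - [25, [2.9, 2.0, 0], 0.4]
    - [25, [3.6, 2.47, 0], 0.5]
    - [25, [4.3, 2.95, 0], 0.6]
    - [25, [5.0, 3.42, 0], 0.7]
    - [25, [5.5, 3.77, 0], 0.75]
    - [25, [5.7, 3.9, 0], 0.76]

```text
clock: 24.8
eef_pos: [0.4689, 0.0456, 0.2091]
tool_rot: [0.588, 0.809, -0.0, -0.001]
ft_force: [-0.1, -0.1, -1.7]
grip_width: 0.0353
```

```bash
python3 plan.py 542.3 380 210 103.2
```

```text
shift [ 5.91  3.46 -0.02] roll 0.79 yaw 108.0 pos [468.9  45.6 209.1] tilt [-0.002   0.0007] w 35.3 F [-0.1 -0.1 -1.7] t 24.8 q [ 0.1   0.2  -0.11  1.27  0.    1.35]
```

Call:
move_arm:
  motion:
    - [25, [0.3, 0.18, 0], 0.04]
    - [25, [0.8, 0.47, 0], 0.1]
    - [25, [1.5, 0.88, 0], 0.2]
    - [25, [2.2, 1.29, 0], 0.3]
    - [25, [2.9, 1.7, 0], 0.4]
    - [25, [3.6, 2.1, 0], 0.5]
    - [25, [4.3, 2.5, 0], 0.6]
    - [25, [5.0, 2.93, 0], 0.7]
    - [25, [5.6, 3.28, 0], 0.78]
    - [25, [5.88, 3.45, 0], 0.78]

```text
clock: 25.8
eef_pos: [0.5437, 0.3777, 0.208]
tool_rot: [0.621, 0.784, -0.001, -0.001]
ft_force: [-0.1, -0.4, -3.5]
grip_width: 0.0354
```

```bash
python3 plan.py 542.3 380 68.5 103.2;python3 - <<'E'
from h import *
o,c=snap("wrist","w10")
E
```

```text
shift [ 0.05 -0.01  2.79] roll -0.0 yaw 103.2 pos [543.7 377.7 208. ] tilt [-0.0021 -0.0008] w 35.4 F [-0.1 -0.4 -3.5] t 25.8 q [0.61 0.59 0.47 1.45 0.   1.95]
```

View pics/w10.png

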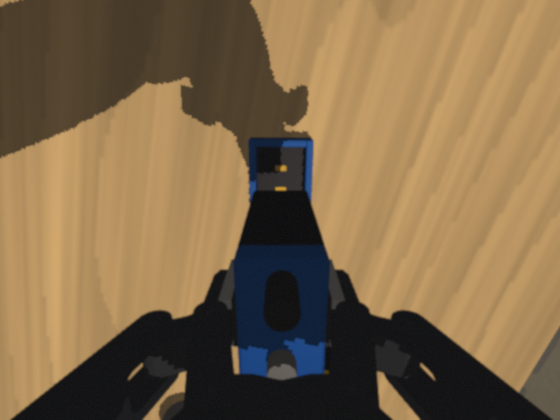

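Wrist view: the blue dock (249–312, 137–192) is centred sideways and 2–3 mm further along x. I'll correct that and lower.

Call:
move_arm:
  motion:
    - [25, [0.05, -0.01, 0.3], 0]
    - [25, [0.05, -0.01, 0.7], 0]
    - [25, [0.05, -0.01, 1.1], 0]
    - [25, [0.05, -0.01, 1.5], 0]
    - [25, [0.05, -0.01, 1.8], 0]
    - [25, [0.05, -0.01, 2.1], 0]
    - [25, [0.05, -0.01, 2.35], 0]
    - [25, [0.05, -0.01, 2.55], 0]
    - [25, [0.05, -0.01, 2.7], 0]
    - [25, [0.05, -0.01, 2.76], 0]

```text
clock: 26.85
eef_pos: [0.5425, 0.3774, 0.0713]
tool_rot: [0.622, 0.783, -0.001, -0.0]
ft_force: [0.1, -0.4, -3.0]
grip_width: 0.0355
```

Call:
move_arm:
  motion:
    - [25, [0, 0, 0.02], 0]
    - [25, [0, 0, 0.04], 0]
    - [25, [0, 0, 0.06], 0]
    - [25, [0, 0, 0.07], 0]
    - [25, [0, 0, 0.07], 0]
    - [25, [0, 0, 0.07], 0]
    - [25, [0, 0, 0.07], 0]
    - [25, [0, 0, 0.07], 0]
    - [25, [0, 0, 0.07], 0]
    - [25, [0, 0, 0.07], 0]

```text
clock: 27.85
eef_pos: [0.543, 0.378, 0.0691]
tool_rot: [0.622, 0.783, 0.0, 0.0]
ft_force: [-1.1, -0.1, -0.4]
grip_width: 0.0355
```

```bash
python3 plan.py 542.3 380 68.5 103.2
```

```text
shift [ 0.04 -0.    0.01] roll -0.02 yaw 103.1 pos [543.  378.   69.1] tilt [0.0004 0.0004] w 35.5 F [-1.1 -0.1 -0.4] t 27.85 q [0.61 0.66 0.23 1.14 0.   1.95]
```

Within 2 mm. Release and retreat.

Call:
move_arm:
  motion:
    - [25, [0, 0, 0.02], 0]
    - [25, [0, 0, 0.03], 0]
    - [25, [0, 0, 0.03], 0]
    - [40, [0, 0, 0.03], 0]
    - [50, [0, 0, 0.03], 0]
    - [60, [0, 0, 0.03], 0]
    - [70, [0, 0, 0.03], 0]
    - [85, [0, 0, 0.03], 0]
    - [85, [0, 0, 0.03], 0]
    - [85, [0, 0, 0.03], 0]

```text
clock: 28.85
eef_pos: [0.5428, 0.3778, 0.0672]
tool_rot: [0.622, 0.783, -0.0, -0.0]
ft_force: [-0.5, -0.3, 0.7]
grip_width: 0.0852
```

Call:
move_arm:
  motion:
    - [85, [0, 0, -0.2], 0]
    - [85, [0, 0, -0.5], 0]
    - [85, [0, 0, -0.9], 0]
    - [85, [0, 0, -1.4], 0]
    - [85, [0, 0, -1.9], 0]
    - [85, [0, 0, -2.4], 0]
    - [85, [0, 0, -2.9], 0]
    - [85, [0, 0, -3.3], 0]
    - [85, [0, 0, -3.3], 0]
    - [85, [0, 0, -3.3], 0]

```text
clock: 29.85
eef_pos: [0.543, 0.378, 0.2327]
tool_rot: [0.622, 0.783, 0.001, 0.0]
ft_force: [-0.5, -1.0, -0.1]
grip_width: 0.0849
```

```bash
python3 plan.py 469 -156.8 230 74.1; python3 - <<'E'
from h import *
o,c=snap("side","s11")
E
```

```text
shift [-10.08  -3.86   0.05] roll 4.83 yaw 103.1 pos [543.  378.  232.7] tilt [0.0011 0.0007] w 84.9 F [-0.5 -1.  -0.1] t 29.85 q [ 0.61  0.58  0.52  1.51 -0.    1.95]
```

View pics/s11.png

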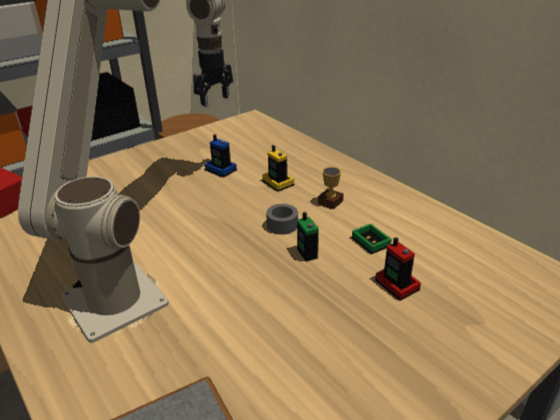

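Side view: blue (220,155), yellow (278,170) and red (398,268) all stand docked. Now green.

Call:
move_arm:
  motion:
    - [85, [-0.3, -0.1, 0], 0.2]
    - [85, [-0.8, -0.3, 0], 0.4]
    - [85, [-1.4, -0.53, 0], 0.7]
    - [85, [-2.0, -0.77, 0], 1.0]
    - [85, [-2.6, -1.0, 0], 1.3]
    - [85, [-3.2, -1.22, 0], 1.6]
    - [85, [-3.8, -1.45, 0], 1.9]
    - [85, [-4.4, -1.68, 0], 2.2]
    - [85, [-4.9, -1.87, 0], 2.4]
    - [85, [-5.1, -1.95, 0], 2.4]

```text
clock: 30.9
eef_pos: [0.5041, 0.1051, 0.2308]
tool_rot: [0.716, 0.698, -0.002, -0.001]
ft_force: [0.3, -0.8, 0.3]
grip_width: 0.0851
```

```bash
python3 plan.py 469 -156.8 230 74.1
```

```text
shift [-5.25 -0.57  0.02] roll 2.4 yaw 88.5 pos [504.1 105.1 230.8] tilt [-0.0033 -0.0011] w 85.1 F [ 0.3 -0.8  0.3] t 30.9 q [ 0.21  0.27  0.05  1.35 -0.    1.8 ]
```

Call:
move_arm:
  motion:
    - [85, [-0.3, -0.03, 0], 0.2]
    - [85, [-0.8, -0.09, 0], 0.4]
    - [85, [-1.5, -0.16, 0], 0.7]
    - [85, [-2.2, -0.24, 0], 1.0]
    - [85, [-2.9, -0.31, 0], 1.3]
    - [85, [-3.6, -0.39, 0], 1.6]
    - [85, [-4.3, -0.47, 0], 2.0]
    - [85, [-4.9, -0.53, 0], 2.3]
    - [85, [-5.24, -0.57, 0], 2.4]
    - [85, [-5.24, -0.57, 0], 2.4]

```text
clock: 31.9
eef_pos: [0.4706, -0.1555, 0.2316]
tool_rot: [0.798, 0.602, -0.0, -0.0]
ft_force: [-0.1, 0.2, 0.3]
grip_width: 0.0852
```

```bash
python3 plan.py 469 -156.8 60 74.1; python3 - <<'E'
from h import *
o,c=snap("wrist","w12")
HS["green"]=[(42,95)]
m=mask(c["color"],"green",80,50)
for k in cv2.findContours(m,0,1)[0]:
  if cv2.contourArea(k)>200: print(np.round(rect_world(c,k,.1,o),1))
E
```

```text
shift [-0.03 -0.02  3.43] roll -0.0 yaw 74.1 pos [ 470.6 -155.5  231.6] tilt [-0.001   0.0001] w 85.2 F [-0.1  0.2  0.3] t 31.9 q [-0.32  0.23 -0.    1.33 -0.    1.53]
[ 468.4 -158.9   54.2   35.2   74.1]
[ 606.1 -196.    69.7   52.6   82.4]
```

View pics/w12.png

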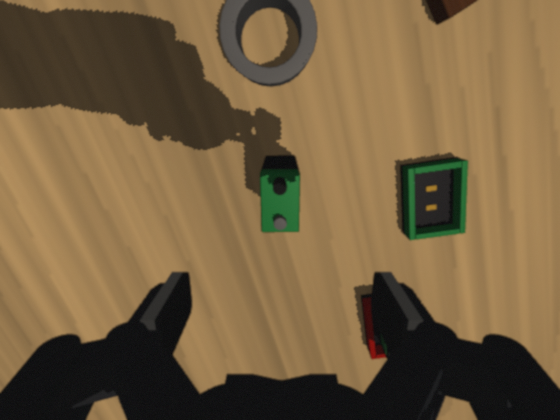

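Wrist view: the green cap at (280,200) is aligned, and its shaded far edge cut the mask short. I'll keep the top-view centre. Descend, grasp and lift.

Call:
move_arm:
  motion:
    - [85, [-0.03, -0.02, 0.5], 0]
    - [85, [-0.03, -0.02, 1.0], 0]
    - [85, [-0.03, -0.02, 1.5], 0]
    - [85, [-0.03, -0.02, 2.0], 0]
    - [85, [-0.03, -0.02, 2.5], 0]
    - [85, [-0.03, -0.02, 2.8], 0]
    - [85, [-0.03, -0.02, 3.1], 0]
    - [85, [-0.03, -0.02, 3.3], 0]
    - [85, [-0.03, -0.02, 3.43], 0]
    - [85, [-0.03, -0.02, 3.43], 0]

```text
clock: 32.95
eef_pos: [0.4692, -0.1543, 0.0601]
tool_rot: [0.797, 0.604, -0.0, -0.001]
ft_force: [-0.1, 0.2, 0.7]
grip_width: 0.0851
```

Call:
move_arm:
  motion:
    - [60, [0, 0, 0], 0]
    - [50, [0, 0, 0], 0]
    - [42, [0, 0, 0], 0]
    - [36, [0, 0, 0], 0]
    - [30, [0, 0, 0], 0]
    - [25, [0, 0, 0], 0]
    - [25, [0, 0, 0], 0]
    - [25, [0, 0, 0], 0]
    - [25, [0, 0, 0], 0]
    - [25, [0, 0, 0], 0]

```text
clock: 33.95
eef_pos: [0.4697, -0.1551, 0.0614]
tool_rot: [0.797, 0.604, 0.0, 0.0]
ft_force: [-2.5, 0.7, 5.9]
grip_width: 0.0353
```

Call:
move_arm:
  motion:
    - [25, [0, 0, -0.2], 0]
    - [25, [0, 0, -0.5], 0]
    - [25, [0, 0, -0.9], 0]
    - [25, [0, 0, -1.3], 0]
    - [25, [0, 0, -1.7], 0]
    - [25, [0, 0, -2.1], 0]
    - [25, [0, 0, -2.5], 0]
    - [25, [0, 0, -2.8], 0]
    - [25, [0, 0, -3.0], 0]
    - [25, [0, 0, -3.0], 0]

```text
clock: 34.95
eef_pos: [0.4703, -0.1553, 0.2121]
tool_rot: [0.797, 0.604, 0.001, 0.001]
ft_force: [-0.7, 0.3, -3.3]
grip_width: 0.0352
```

```bash
python3 plan.py 637.2 -227 210 82.5
```

```text
shift [-0.48  3.6   0.05] roll -1.37 yaw 74.3 pos [ 470.3 -155.3  212.1] tilt [ 0.0025 -0.0008] w 35.2 F [-0.7  0.3 -3.3] t 34.95 q [-0.32  0.24 -0.05  1.28  0.    1.53]
```

Call:
move_arm:
  motion:
    - [25, [-0.05, 0.25, 0], -0.1]
    - [25, [-0.1, 0.7, 0], -0.25]
    - [25, [-0.16, 1.2, 0], -0.45]
    - [25, [-0.22, 1.7, 0], -0.65]
    - [25, [-0.3, 2.2, 0], -0.85]
    - [25, [-0.36, 2.7, 0], -1.05]
    - [25, [-0.4, 3.15, 0], -1.25]
    - [25, [-0.45, 3.45, 0], -1.37]
    - [25, [-0.45, 3.6, 0], -1.37]
    - [25, [-0.45, 3.6, 0], -1.37]

```text
clock: 35.95
eef_pos: [0.6369, -0.2256, 0.2082]
tool_rot: [0.752, 0.659, -0.001, -0.001]
ft_force: [-0.4, 0.6, -2.0]
grip_width: 0.0356
```

```bash
python3 plan.py 637.2 -225.5 68.5 82.5;python3 - <<'E'
from h import *
o,c=snap("wrist","w13")
E
```

```text
shift [-0.    0.01  2.79] roll -0.0 yaw 82.5 pos [ 636.9 -225.6  208.2] tilt [-0.003   0.0011] w 35.6 F [-0.4  0.6 -2. ] t 35.95 q [-0.34  0.62  0.52  1.48  0.    1.36]
```

View pics/w13.png

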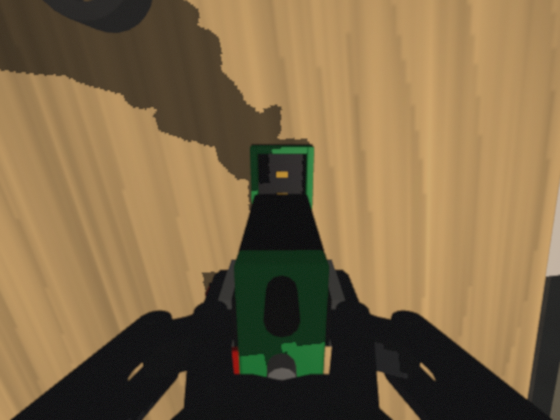

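Wrist view: the green dock (251–313, 145–200) is centred. Lower.

Call:
move_arm:
  motion:
    - [25, [0, 0.01, 0.3], 0]
    - [25, [0, 0.01, 0.7], 0]
    - [25, [0, 0.01, 1.1], 0]
    - [25, [0, 0.01, 1.5], 0]
    - [25, [0, 0.01, 1.8], 0]
    - [25, [0, 0.01, 2.1], 0]
    - [25, [0, 0.01, 2.35], 0]
    - [25, [0, 0.01, 2.55], 0]
    - [25, [0, 0.01, 2.7], 0]
    - [25, [0, 0.01, 2.76], 0]

```text
clock: 37.0
eef_pos: [0.6368, -0.2254, 0.0719]
tool_rot: [0.752, 0.659, -0.0, -0.001]
ft_force: [0.3, 0.4, -3.0]
grip_width: 0.0353
```

Call:
move_arm:
  motion:
    - [25, [0, 0, 0.02], 0]
    - [25, [0, 0, 0.04], 0]
    - [25, [0, 0, 0.06], 0]
    - [25, [0, 0, 0.07], 0]
    - [25, [0, 0, 0.07], 0]
    - [25, [0, 0, 0.07], 0]
    - [25, [0, 0, 0.07], 0]
    - [25, [0, 0, 0.07], 0]
    - [25, [0, 0, 0.07], 0]
    - [25, [0, 0, 0.07], 0]

```text
clock: 38.0
eef_pos: [0.6374, -0.2256, 0.0695]
tool_rot: [0.752, 0.659, 0.0, 0.0]
ft_force: [-0.5, -0.2, -1.6]
grip_width: 0.0352
```

```bash
python3 plan.py 637.2 -225.5 68.5 82.5
```

```text
shift [ 0.   -0.    0.02] roll -0.0 yaw 82.5 pos [ 637.4 -225.6   69.5] tilt [ 0.0003 -0.0001] w 35.2 F [-0.5 -0.2 -1.6] t 38.0 q [-0.34  0.69  0.28  1.16 -0.    1.36]
```

Call:
move_arm:
  motion:
    - [25, [0, 0, 0.02], 0]
    - [25, [0, 0, 0.03], 0]
    - [25, [0, 0, 0.03], 0]
    - [40, [0, 0, 0.03], 0]
    - [50, [0, 0, 0.03], 0]
    - [60, [0, 0, 0.03], 0]
    - [70, [0, 0, 0.03], 0]
    - [85, [0, 0, 0.03], 0]
    - [85, [0, 0, 0.03], 0]
    - [85, [0, 0, 0.03], 0]

```text
clock: 39.0
eef_pos: [0.6373, -0.2256, 0.0678]
tool_rot: [0.752, 0.659, -0.0, 0.0]
ft_force: [0.3, 0.2, -0.9]
grip_width: 0.0853
```

Call:
move_arm:
  motion:
    - [85, [0, 0, -0.2], 0]
    - [85, [0, 0, -0.5], 0]
    - [85, [0, 0, -0.9], 0]
    - [85, [0, 0, -1.4], 0]
    - [85, [0, 0, -1.9], 0]
    - [85, [0, 0, -2.4], 0]
    - [85, [0, 0, -2.8], 0]
    - [85, [0, 0, -3.1], 0]
    - [85, [0, 0, -3.1], 0]
    - [85, [0, 0, -3.1], 0]

```text
clock: 40.0
eef_pos: [0.6374, -0.2256, 0.2233]
tool_rot: [0.752, 0.659, 0.0, 0.0]
ft_force: [-0.1, -0.3, -0.3]
grip_width: 0.085
```

Call:
move_arm:
  motion:
    - [85, [0, -0.5, 0], 0]
    - [85, [0, -1.0, 0], 0]
    - [85, [0, -1.6, 0], 0]
    - [85, [0, -2.2, 0], 0]
    - [85, [0, -2.8, 0], 0]
    - [85, [0, -3.4, 0], 0]
    - [85, [0, -4.0, 0], 0]
    - [85, [0, -4.6, 0], 0]
    - [85, [0, -5.0, 0], 0]
    - [85, [0, -5.0, 0], 0]

```text
clock: 41.0
eef_pos: [0.3863, -0.192, 0.2219]
tool_rot: [0.752, 0.659, -0.001, -0.001]
ft_force: [0.6, -0.5, 0.6]
grip_width: 0.0851
```

```bash
python3 - <<'E'
from h import *
o,c=snap("top","tf"); _,s=snap("side","sf")
HS["green"]=[(42,95)]
D=dict(red=(557.1,-388.2),yellow=(637.4,185.5),green=(637.2,-227),blue=(542.3,380))
for col in HS:
    m=mask(c["color"],col,60,35); m=cv2.morphologyEx(m,cv2.MORPH_CLOSE,np.ones((3,3)))
    for k in cv2.findContours(m,0,1)[0]:
        if cv2.contourArea(k)>60: print(col,cv2.contourArea(k),np.round(rect_world(c,k,.108),1),np.round(rect_world(c,k,.026),1),D[col])
old=cv2.imread("pics/top0.png"); new=c["color"][:,:,::-1]
df=cv2.absdiff(old,new).max(2); print("diff trophy",(df[128:166,278:306]>25).sum(),"tape",(df[196:238,272:310]>25).sum())
i=np.hstack([cv2.resize(a[130:270,110:470],None,fx=2,fy=2) for a in (new,)])
cv2.imwrite("pics/tfz.png",i); print(get_obs()["clock"],get_obs()["joint_vel"].round(3))
E
```

```text
red 114.5 [ -5.2 566.3  70.9  17.7 -88.3] [-27.4 608.2  76.   19.  -88.3] (557.1, -388.2)
red 266.5 [ 555.8 -372.9   79.8   43.2   84.2] [ 574.4 -399.5   85.6   46.4   84.2] (557.1, -388.2)
yellow 81.5 [ 596.4 -185.7   80.8   38.    42. ] [ 618.  -198.5   86.7   40.7   42. ] (637.4, 185.5)
yellow 293.0 [619.3 173.   85.   71.4  87.3] [642.6 186.3  91.1  76.6  87.3] (637.4, 185.5)
green 274.0 [ 619.2 -212.9   81.4   73.4   82.4] [ 642.5 -227.8   87.3   78.8   82.4] (637.2, -227)
blue 81.0 [525.8 352.9  80.7  59.8 -76.8] [542.3 379.3  86.6  64.1 -76.8] (542.3, 380)
blue 221.5 [543.3 375.8  56.6  34.  -76.7] [561.  403.9  60.7  36.5 -76.7] (542.3, 380)
diff trophy 0 tape 0
41.1 [ 0.009  0.023  0.032 -0.002 -0.001 -0.001]
```

View pics/tfz.png

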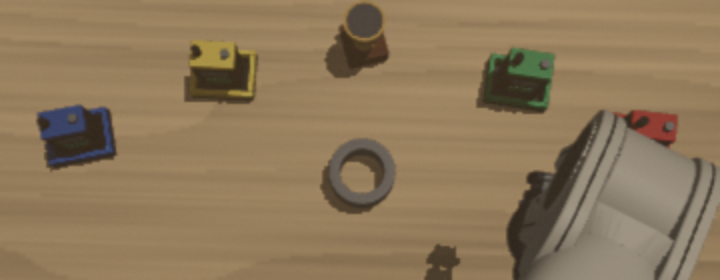

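View pics/sf.png

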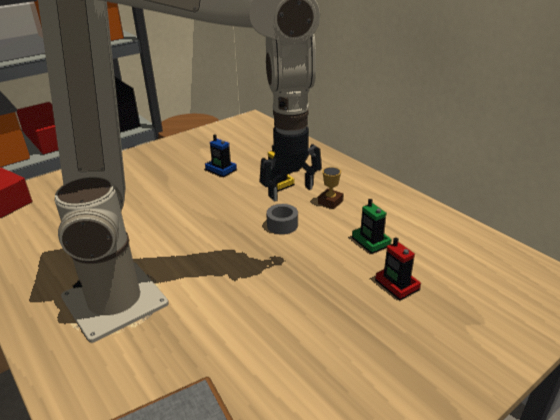

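```bash
python3 - <<'E'
from h import *
c=camera("top")
HS["green"]=[(42,95)]
D=dict(red=(557.1,-388.2),yellow=(637.4,185.5),green=(637.2,-227),blue=(542.3,380))
for col in HS:
    m=mask(c["color"],col,60,35); m[:130]=0; m[:,:60]=0
    m=cv2.morphologyEx(m,cv2.MORPH_CLOSE,np.ones((3,3))); m=cv2.morphologyEx(m,cv2.MORPH_OPEN,np.ones((7,7)))
    for k in cv2.findContours(m,0,1)[0]: print(col,np.round(rect_world(c,k,.108),1),D[col])
E
```

```text
red [ 558.6 -388.1   29.8   20.5   -1.8] (557.1, -388.2)
yellow [637.5 190.8  33.2  23.5   3.1] (637.4, 185.5)
green [ 6.366e+02 -2.273e+02  3.050e+01  2.600e+01 -3.000e-01] (637.2, -227)
blue [542.8 380.2  30.2  20.6   4.9] (542.3, 380)
```

```bash
python3 -c "
from workcell import *
print(job_done())"
```

```text
the job is handed in; nothing more can be done
None
```

All four radios are standing in the docks of their own colour, let go, and the job was handed in at about 41 s. I picked each one up across its 36 mm side, lowered it until the wrist load eased, released it and backed off straight up.

**Position:** In the last top view the caps sit over the dock centres to about 1–5 mm, against the 15 mm limit. Three of these figures are rough, because the aerial and knob cut into the colour masks. The two blue measurements differed by about 4 mm.

**Upright and seated:** The side view showed each radio upright in its dock after release. I did not measure tilt or seating directly. At release the tool was 6.2–6.9 mm above its grasp height, and the pocket floor is 8 mm up, so I take them as seated.

**Trophy and tape:** The areas of the top picture around both are unchanged from the start, with no pixel differing by more than 25 levels.

One check came out short: the wrist camera read the green cap 4 mm too narrow because of shade, so I used the top-view position instead. The job gave no verdict when I handed it in.

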